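Press the square-headed rivet setter

ROBOT

A 6-joint arm with a two-finger parallel gripper is mounted at the origin on the work surface. World frame = base frame: x ahead of the robot, y to its left, z up, the work surface at z = 0. Lengths are in m, angles in rad, forces in N, time in s.
With the tool pointing down it reaches from about 0.35 to 0.775 m from the base axis. Payload 5.5 kg.
Tool frame: the origin (TCP) lies midway between the tips of the shut fingers; the grasp point (between the pads) lies 19 mm behind it; z points along the fingers, y is the line along which they close (so a half turn about z gives the same grasp; the last joint's range is limited). The gripper opens to 85 mm and grips with 20 to 120 N. Pads are 22 mm wide; open, the fingers measure 114 mm over their backs; the gripper's body (76 mm by 85 mm) begins 54 mm behind the grasp point. The pads swing forward as they close: fully open they stand 13 mm farther back than shut.
Start: joints at [1.16, 0.313, 0.046, 1.304, 0, 1.431], TCP at [0.154, 0.554, 0.192] pointing down, gripper open.
Joint ranges: [-2.76, 2.76], [-0.86, 1.69], [-1.03, 1.26], [-2.2, 2.34], [-1.47, 1.5], [-3.14, 3.14]. Speed limits (rad/s): [2.57, 2.57, 3.14, 3.14, 3.14, 3.14].

INTERFACE

Orientations are given as a unit quaternion [w, x, y, z].
In Python, from workcell import telemetry, imaging, env gives the robot as it stands. The module is installed in compiled form; this text tells all that it offers.
- The arm moves only by the tool step_arm, never from a script. Its argument "moves" is a list of rows, each a list of 3 entries, a list of its own where there are three numbers: the shift along the tool's x, y, z in mm, then the turn, a rotation vector about the tool's x, y, z in rad, then the finger opening in mm, from 0 to 85.4. A call has 1 to 8 rows; each row is the pose to reach, as a shift and turn from the pose commanded when the call began, along the tool's axes at that moment; what a row does not reach only later rows make up. A row lasts 1/12 s, in which the tool goes at most 41.7 mm and 7.16 degrees, less where a joint would pass 70% of its speed; a pose out of reach is approached as far as the arm can. A call with a gripper value outside its range is refused whole. The fingers move at their own pace and stop on an object; "grip_force" is the grip in N (left out, the last holds). Time passes only in rows, so rows that repeat a pose let the fingers close. It gives the time, the measured TCP pose, the force, the opening and the grip force at its end, in the units of the state.
- telemetry.get_state(): the state, without advancing time (a new reading comes with each control period).
- imaging.read_camera(name): name is "scene" or "top" or "wrist"; returns the picture (400x640x3 uint8, red, green, blue); there is no depth.
- imaging.camera_params(name): a dict with "camera_matrix" (3x3 intrinsics, pixels), "pose" (4x4, takes a point from camera to world coordinates). Camera axes: x right, y up, looking along -z (the intrinsics and any distortion apply to the point x, -y, -z); pixel columns grow to the right and rows downward; lengths in m; the calibration is good to about 2 mm. A picture is of the moment at which its call begins: read the wrist's pose just before it. camera_params takes no time and is no camera call; for the wrist camera it gives the pose at the moment of the call.
- env.hand_in(): hands the job in; it is judged then, once.
The state is a dict: "clock": time; "joint_pos": joint angles; "qvel": joint speeds; "tau": joint torques, N m; "tcp_pos": TCP position; "orientation": TCP orientation; "wrist_force": force on the tool from outside, world axes, zero at the start; "ft_torque": the same for the moment, N m; "finger_gap": finger opening in m; "grip_force": force on a finger pad.
Only numpy, scipy, OpenCV 4.12 (cv2) and the standard library are available. Lean on these libraries where they do the work, as an engineer would, in place of code of your own. Each camera call takes 0.05 s, during which the arm holds its last target. There are 200 camera calls.

TASK

Set the rivet waiting in the setter with the square head: with the fingertips, press the square head gently straight down until it bottoms, keep it down for a full second, then let it spring back up and withdraw. Only press it: do not grip, lift, tip or shift the setter. Leave the other three setters and everything else on the bench alone.

Things in the scene. Friction and masses are not known exactly. Their poses are not given: they have to be found in the camera images.
- square: loose rivet setter standing on the slab, 0.56 to 0.96 kg: dark base plate 70 x 50 x 10 mm, grey C-frame 77 mm high, vertical spring ram topped by its wooden press head, a square block 50 x 50 mm, 13 mm thick. Origin on the ram axis, underside of the base (base x -30 to +40, y +-25 mm); z up, column at +x. The four differ only in the head and stand in any order
- square_head (a point): centre of the top face of this setter's head (a square block 50 x 50 mm); 100 mm above the base underside (so 122 mm above the table) when up; moves down with the head
- square_ram (a joint): how far this head is pressed down: 0 = up, 0.010 m = bottomed. Spring: about 2 N to start, 6 N at the bottom, hard stop there; springs back up when released
- wide: loose rivet setter standing on the slab, 0.56 to 0.96 kg: dark base plate 70 x 50 x 10 mm, grey C-frame 77 mm high, vertical spring ram topped by its wooden press head, a round disc 36 mm across, 13 mm thick. Origin on the ram axis, underside of the base (base x -30 to +40, y +-25 mm); z up, column at +x. The four differ only in the head and stand in any order
- wide_head (a point): centre of the top face of this setter's head (a round disc 36 mm across); 100 mm above the base underside (so 122 mm above the table) when up; moves down with the head
- wide_ram (a joint): how far this head is pressed down: 0 = up, 0.010 m = bottomed. Spring: about 2 N to start, 6 N at the bottom, hard stop there; springs back up when released
- small: loose rivet setter standing on the slab, 0.56 to 0.96 kg: dark base plate 70 x 50 x 10 mm, grey C-frame 77 mm high, vertical spring ram topped by its wooden press head, a small round disc 20 mm across, 13 mm thick. Origin on the ram axis, underside of the base (base x -30 to +40, y +-25 mm); z up, column at +x. The four differ only in the head and stand in any order
- small_head (a point): centre of the top face of this setter's head (a small round disc 20 mm across); 100 mm above the base underside (so 122 mm above the table) when up; moves down with the head
- small_ram (a joint): how far this head is pressed down: 0 = up, 0.010 m = bottomed. Spring: about 2 N to start, 6 N at the bottom, hard stop there; springs back up when released
- bar: loose rivet setter standing on the slab, 0.56 to 0.96 kg: dark base plate 70 x 50 x 10 mm, grey C-frame 77 mm high, vertical spring ram topped by its wooden press head, an oblong bar 16 x 56 mm, long along the setter's y, 13 mm thick. Origin on the ram axis, underside of the base (base x -30 to +40, y +-25 mm); z up, column at +x. The four differ only in the head and stand in any order
- bar_head (a point): centre of the top face of this setter's head (an oblong bar 16 x 56 mm, long along the setter's y); 100 mm above the base underside (so 122 mm above the table) when up; moves down with the head
- bar_ram (a joint): how far this head is pressed down: 0 = up, 0.010 m = bottomed. Spring: about 2 N to start, 6 N at the bottom, hard stop there; springs back up when released
- slab: fixed white marble slab 340 (x) x 580 (y) x 22 mm lying on the table, the setters stand on it; origin at the centre of its underside
- jar: glass jar of rivets, 32 mm across, 45 mm high (loose bystander, leave alone); origin at the centre of its underside
- awl: wooden-handled awl 150 mm long, lying (loose bystander, leave alone); origin at the centre of its underside
- brush: wooden brush 160 mm long, lying (loose bystander, leave alone); origin at the centre of its underside
- slicker: turned dark wood edge slicker 34 mm across, 60 mm high, standing (loose bystander, leave alone); origin at the centre of its underside
- tin: flat aluminium wax tin 56 mm across, 26 mm high (loose bystander, leave alone); origin at the centre of its underside
- buckle_ring: brass ring 44 mm outside, 7 mm high, lying (loose bystander, leave alone); origin at the centre of its underside
- mallet: hammer 260 mm long lying on the table to the right of the slab (loose bystander, leave alone); origin at the centre of its underside
There are look-alikes about, which are no part of the job. What is shaped like the small but orange is not meant.

How it is judged:
On the way, in this order (a step that is already met when the one before it is completed fails the run):
1. the square head is pressed down at least 7 of its 10 mm by the fingers and kept there 0.6 s (value of joint square_ram above 0.007 m and contact force between the fingers and square above 0.5 N), for 0.6 s.
2. the square head has sprung back up (value of joint square_ram below 0.002 m), for 0.2 s.
At the end, for the whole second after the job is handed in: The square head is up again (within 2 mm) and its setter stands upright (within 0.1 rad), at rest, within 15 mm of where it stood; the other heads are up, those setters upright and within 10 mm of their places, and the bystanders within 12 mm of theirs (value of joint each of square_ram, wide_ram, small_ram, bar_ram below 0.002 m and distance of square from where it was at the start of the episode below 0.015 m and angle between each of square, wide, small, bar's own z axis and vertical below 0.1 rad and linear speed of square below 0.02 m/s and distance of each of wide, small, bar from where it was at the start of the episode below 0.01 m and distance of each of jar, awl, brush, slicker, tin, buckle_ring, mallet from where it was at the start of the episode below 0.012 m); the robot touches nothing.
It fails at once if another setter is pressed (over 3 mm), shifted (over 10 mm) or touched with over 3 N (value of joint any of wide_ram, small_ram, bar_ram above 0.003 m or distance of any of wide, small, bar from where it was at the start of the episode above 0.01 m or contact force between any of the fingers, the arm and wide above 3 N or contact force between any of the fingers, the arm and small above 3 N or contact force between any of the fingers, the arm and bar above 3 N).
It fails at once if a bystander is moved over 12 mm (distance of any of jar, awl, brush, slicker, tin, buckle_ring, mallet from where it was at the start of the episode above 0.012 m).
It fails at once if the square setter is lifted (over 8 mm), tipped (over 0.2 rad) or shifted (over 15 mm) (height (world z) of square above 0.03 m or angle between square's own z axis and vertical above 0.2 rad or distance of square from where it was at the start of the episode above 0.015 m).
It fails at once if the square head is taken between the fingers (the point between the finger pads comes within 6 mm above its top, or below it) (z of the grasp point in the frame of square_head below 0.006 m and horizontal distance between the grasp point and square_head below 0.03 m).
It fails at once if the square setter is pressed with over 30 N (contact force between the fingers and square above 30 N).
It also fails if it takes over 32 s, if anything falls off the work surface, if the arm or the gripper's body presses on something with over 40 N, if the wrist force passes 120 N, or if a joint passes its speed limit or range.

## Working session

There is one attempt and no reset: what is moved stays moved. The work goes in short steps, Python scripts to look and compute and a tool call to move; the robot and the scene stay as the last step left them, time stands still between calls to the robot, and variables do not carry over. Pictures are saved under pics/ and viewed, at most 10 in all, crops included, and the job is handed in when it is done.

Besides the shell and the picture viewer there is one more tool, called after "Emit:" as name(argument=value, ...), one argument or row to a line, values as JSON. step_arm: Moves the arm, as the interface text tells. Its arguments: {"type":"object","properties":{"moves":{"type":"array"},"grip_force":{"type":"number"}},"required":["moves"]}

```bash
mkdir -p pics; python3 - <<'E'
from workcell import telemetry, imaging
import cv2
for n in("top","scene"):
    cv2.imwrite(f"pics/{n}0.png",imaging.read_camera(n)[:,:,::-1])
    p=imaging.camera_params(n);print(n,p["camera_matrix"].tolist() if hasattr(p["camera_matrix"],'tolist') else p,p["pose"].round(3).tolist(), p.keys())
s=telemetry.get_state();print(s)
E
```

```text
top [[382.23873113717724, 0.0, 317.83182192222387], [0.0, 382.23873113717724, 201.1205380103904], [0.0, 0.0, 1.0]] [[-0.014, 0.998, -0.053, 0.469], [-1.0, -0.012, 0.029, -0.109], [0.028, 0.054, 0.998, 1.053], [0.0, 0.0, 0.0, 1.0]] dict_keys(['camera_matrix', 'pose'])
scene [[453.76447498957157, 0.0, 319.43721734952953], [0.0, 453.76447498957157, 204.9515439386747], [0.0, 0.0, 1.0]] [[0.13, -0.804, 0.581, 1.141], [0.991, 0.112, -0.067, -0.19], [-0.011, 0.584, 0.811, 0.935], [0.0, 0.0, 0.0, 1.0]] dict_keys(['camera_matrix', 'pose'])
{'clock': 0.1, 'joint_pos': array([ 1.16043562e+00,  3.13956069e-01,  4.51129294e-02,  1.30363373e+00,
       -5.10101284e-05,  1.43119632e+00]), 'qvel': array([-0.0002937 , -0.00101919,  0.00215375, -0.00117434,  0.00066532,
       -0.00125371]), 'tau': array([ 3.53453855e-03, -4.81726456e+01,  2.99241936e+01,  1.27108191e-02,
       -1.10825206e-04, -1.95586847e-05]), 'tcp_pos': array([0.1536057 , 0.55355572, 0.19128893]), 'orientation': array([-2.03609730e-04,  1.34967122e-01,  9.90849721e-01, -8.15625839e-04]), 'wrist_force': array([-0.45448525,  0.30475435,  0.68864941]), 'ft_torque': array([-0.00566065, -0.00319071,  0.04901853]), 'grip_force': 0.0, 'finger_gap': 0.08540765777297019}
```

View pics/top0.png

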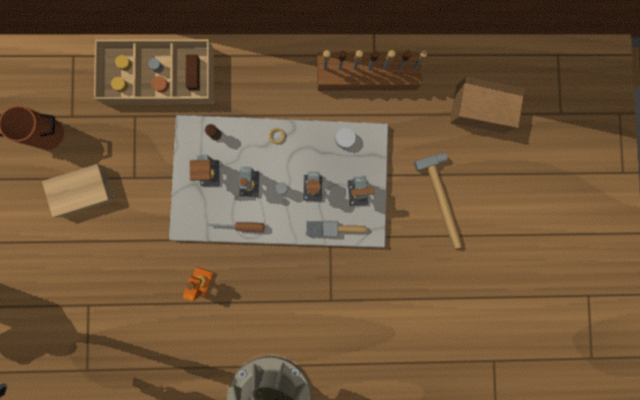

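View pics/scene0.png

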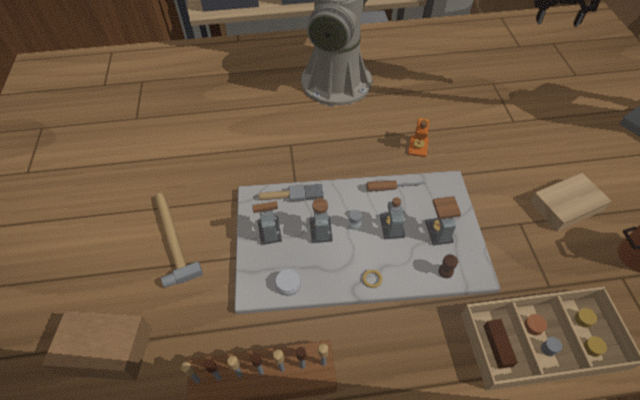

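Candidates in the top view are the square block at (201,170), the small disc at (247,183), the wide disc at (313,187), the bar at (361,191) and the orange look-alike at (199,284). In the scene view the square block is at (446,208). By the description I choose the block at top (201,170) and check it in a crop.

```bash
python3 - <<'E'
import cv2,numpy as np
a=cv2.imread("pics/top0.png")[135:210,165:265];b=cv2.imread("pics/scene0.png")[180:255,400:500]
cv2.imwrite("pics/crop.png",np.vstack([cv2.resize(i,None,fx=4,fy=4,interpolation=cv2.INTER_CUBIC) for i in(a,b)]))
E
```

```text
(no output)
```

View pics/crop.png

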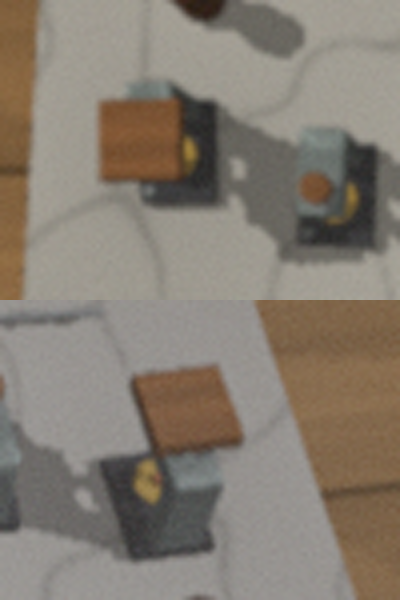

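```bash
cat >h.py <<'E'
import numpy as np
from workcell import imaging
def ray(n,u,v,z,P=None):
    p=P or imaging.camera_params(n);K=p["camera_matrix"];T=p["pose"]
    d=np.linalg.solve(K,[u,v,1]);d=T[:3,:3]@(d*[1,-1,-1]);o=T[:3,3]
    return o+d*(z-o[2])/d[2]
E
python3 - <<'E'
from h import *
c=lambda x,o:(x+.5)/4-.5+o
t=np.array([ray("top",c(x,165),c(y,135),.122) for x,y in((100,100),(181,98),(183,181),(100,181))])
s=np.array([ray("scene",c(x,400),c(y,180),.122) for x,y in((135,76),(217,66),(242,140),(157,149))])
print(t.round(4),t.mean(0),"\n",s.round(4),s.mean(0))
for n,u,v,z in(("small",244,181,.122),("slicker",213,132,.06),("awl0",215,226,.03),("awl1",263,228,.03),("corner",177,116,.022),("wide",313,187,.122)): print(n,ray("top",u,v,z).round(3))
from workcell import telemetry
from scipy.spatial.transform import Rotation as R
s=telemetry.get_state();print(R.from_quat(np.roll(s["orientation"],-1)).as_matrix().round(4))
E
```

```text
[[0.6238 0.175  0.122 ]
 [0.6246 0.1261 0.122 ]
 [0.5738 0.1249 0.122 ]
 [0.5743 0.1748 0.122 ]] [0.59911515 0.15019311 0.122     ] 
 [[0.5772 0.1302 0.122 ]
 [0.5768 0.1772 0.122 ]
 [0.6271 0.1755 0.122 ]
 [0.6265 0.1284 0.122 ]] [0.60188205 0.15282721 0.122     ]
small [0.57  0.044 0.122]
slicker [0.706 0.134 0.06 ]
awl0 [0.461 0.136 0.03 ]
awl1 [0.454 0.009 0.03 ]
corner [0.76  0.24  0.022]
wide [ 0.554 -0.124  0.122]
[[-9.636e-01  2.675e-01 -6.000e-04]
 [ 2.675e-01  9.636e-01 -1.600e-03]
 [ 2.000e-04 -1.700e-03 -1.000e+00]]
```

The crop shows a 50 x 50 mm wooden block, so it is the right setter. The two views agree to within about 3 mm on a head centre near (0.6005, 0.1515). I'll approach with the fingers shut, staying high.

Emit:
step_arm(
  moves=[
    [[-20,-10,0],[0,0,0],0],
    [[-50,-25,0],[0,0,0],0],
    [[-85,-42,0],[0,0,0],0],
    [[-120,-60,0],[0,0,0],0],
    [[-155,-77,0],[0,0,0],0],
    [[-190,-95,0],[0,0,0],0],
    [[-225,-112,0],[0,0,0],0],
    [[-260,-130,0],[0,0,0],0],
  ],
)

```text
clock: 0.77
tcp_pos: [0.3704, 0.3578, 0.1918]
orientation: [-0.0, 0.135, 0.991, -0.0]
wrist_force: [0.4, 0.7, -0.2]
finger_gap: -0.0004
grip_force: 0.0
```

Emit:
step_arm(
  moves=[
    [[-35,-17,0],[0,0,0],0],
    [[-70,-35,0],[0,0,0],0],
    [[-105,-52,0],[0,0,0],0],
    [[-140,-70,0],[0,0,0],0],
    [[-175,-87,0],[0,0,0],0],
    [[-210,-104,0],[0,0,0],0],
    [[-235,-117,0],[0,0,0],0],
    [[-255,-127,0],[0,0,0],0],
  ],
)

```text
clock: 1.43
tcp_pos: [0.5828, 0.1663, 0.1912]
orientation: [-0.0, 0.136, 0.991, -0.0]
wrist_force: [0.2, 0.3, 0.4]
finger_gap: -0.0002
grip_force: 0.0
```

Emit:
step_arm(
  moves=[
    [[-12,-6,0],[0,0,0],0],
    [[-20,-9,0],[0,0,0],0],
    [[-23,-11,0],[0,0,0],0],
    [[-23,-11,0],[0,0,0],0],
    [[-23,-11,0],[0,0,0],0],
    [[-23,-11,0],[0,0,0],0],
  ],
)

```text
clock: 1.93
tcp_pos: [0.5997, 0.1531, 0.1924]
orientation: [-0.0, 0.134, 0.991, 0.0]
wrist_force: [0.3, 0.4, 1.0]
finger_gap: -0.0002
grip_force: 0.0
```

```bash
python3 - <<'E'
from workcell import telemetry, imaging
import cv2
from scipy.spatial.transform import Rotation as R
import numpy as np
s=telemetry.get_state();M=R.from_quat(np.roll(s["orientation"],-1)).as_matrix()
print(s["clock"],s["tcp_pos"],s["wrist_force"],s["finger_gap"],M.round(4))
print(M.T@(np.array([.6005,.1515,.135])-s["tcp_pos"])*1e3)
P=imaging.camera_params("wrist");T=P["pose"];K=P["camera_matrix"]
for p in([.6005,.1515,.122],s["tcp_pos"]):
    q=T[:3,:3].T@(np.array(p)-T[:3,3]);q=K@(q*[1,-1,-1]);print(q[:2]/q[2])
cv2.imwrite("pics/w1.png",imaging.read_camera("wrist")[:,:,::-1])
E
```

```text
1.9333 [0.59966951 0.15306834 0.19235677] [0.32870747 0.36372852 1.01329963] -0.0002439248836230563 [[-9.640e-01  2.659e-01 -1.000e-04]
 [ 2.659e-01  9.640e-01  3.000e-04]
 [ 2.000e-04  3.000e-04 -1.000e+00]]
[-1.22938185 -1.30577553 57.35618322]
[318.94028403 196.87171811]
[320.90627299 229.80824622]
```

View pics/w1.png

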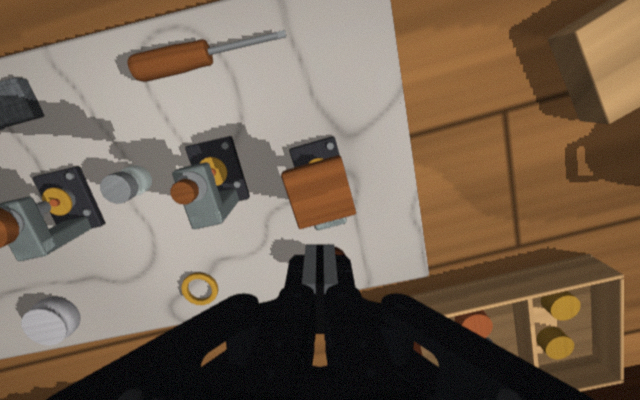

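The wrist view shows the square head centred at about (319,193), against (319,197) predicted, so the fingers are aligned. Descending to just above it.

Emit:
step_arm(
  moves=[
    [[-1,-1,15],[0,0,0],0],
    [[-1,-1,30],[0,0,0],0],
    [[-1,-1,45],[0,0,0],0],
    [[-1,-1,55],[0,0,0],0],
    [[-1,-1,60],[0,0,0],0],
    [[-1,-1,63],[0,0,0],0],
    [[-1,-1,64],[0,0,0],0],
    [[-1,-1,64],[0,0,0],0],
  ],
)

```text
clock: 2.65
tcp_pos: [0.6015, 0.1509, 0.1286]
orientation: [0.0, 0.135, 0.991, 0.0]
wrist_force: [-0.2, -0.2, 0.1]
finger_gap: -0.0
grip_force: 0.0
```

Emit:
step_arm(
  moves=[
    [[0,0,1],[0,0,0],0],
    [[0,0,2],[0,0,0],0],
    [[0,0,3],[0,0,0],0],
    [[0,0,4],[0,0,0],0],
    [[0,0,5],[0,0,0],0],
    [[0,0,6],[0,0,0],0],
    [[0,0,7],[0,0,0],0],
    [[0,0,7],[0,0,0],0],
  ],
)

```text
clock: 3.32
tcp_pos: [0.6011, 0.1507, 0.1208]
orientation: [-0.0, 0.135, 0.991, -0.0]
wrist_force: [0.2, 0.4, -0.7]
finger_gap: -0.0001
grip_force: 0.0
```

Emit:
step_arm(
  moves=[
    [[0,0,1],[0,0,0],0],
    [[0,0,2],[0,0,0],0],
    [[0,0,3],[0,0,0],0],
    [[0,0,4],[0,0,0],0],
    [[0,0,4],[0,0,0],0],
  ],
)

```text
clock: 3.73
tcp_pos: [0.6011, 0.1507, 0.1168]
orientation: [-0.0, 0.135, 0.991, -0.0]
wrist_force: [-0.6, -0.3, -0.4]
finger_gap: -0.0003
grip_force: 0.0
```

Emit:
step_arm(
  moves=[
    [[0,0,1],[0,0,0],0],
    [[0,0,2],[0,0,0],0],
    [[0,0,2],[0,0,0],0],
  ],
)

```text
clock: 3.98
tcp_pos: [0.6011, 0.1507, 0.1149]
orientation: [-0.0, 0.135, 0.991, 0.0]
wrist_force: [-0.0, 0.2, 0.2]
finger_gap: -0.0003
grip_force: 0.0
```

Emit:
step_arm(
  moves=[
    [[0,0,0.5],[0,0,0],0],
    [[0,0,1],[0,0,0],0],
    [[0,0,1],[0,0,0],0],
  ],
)

```text
clock: 4.23
tcp_pos: [0.6012, 0.1507, 0.114]
orientation: [-0.0, 0.135, 0.991, 0.0]
wrist_force: [-0.1, -0.4, 0.9]
finger_gap: -0.0001
grip_force: 0.0
```

There's no clear spring force at z = 0.114, so I'll look before going further.

```bash
python3 - <<'E'
from workcell import telemetry, imaging
import cv2,numpy as np
for i in range(4):
    a=imaging.read_camera("wrist");s=telemetry.get_state();print(s["wrist_force"].round(2),s["tcp_pos"].round(4),s["ft_torque"].round(3))
b=imaging.read_camera("scene")[150:275,370:530]
cv2.imwrite("pics/w2.png",np.vstack([cv2.resize(a[100:300,200:440],(600,300)) if 0 else cv2.resize(a[130:290,220:420],(400,320)),cv2.resize(b[:,:],(400,280),interpolation=cv2.INTER_CUBIC)])[:,:,::-1])
E
```

```text
[0.04 0.05 0.3 ] [0.6012 0.1507 0.1141] [ 0.037 -0.024 -0.049]
[ 0.27  0.01 -0.11] [0.6012 0.1507 0.1141] [0.001 0.026 0.003]
[ 0.14  0.11 -0.4 ] [0.6012 0.1507 0.1141] [-0.018  0.035  0.031]
[ 0.58 -0.44 -0.8 ] [0.6013 0.1507 0.1142] [ 0.01  -0.036 -0.006]
```

View pics/w2.png

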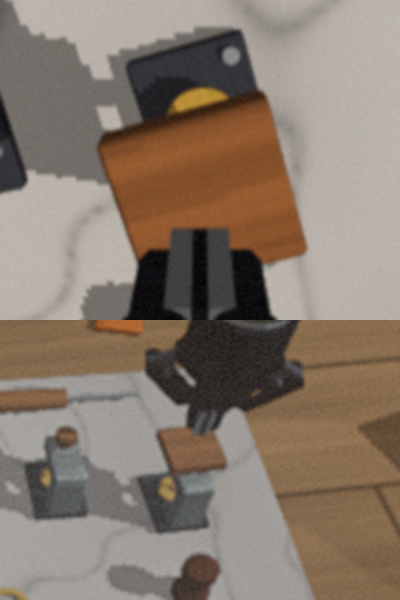

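```bash
python3 - <<'E'
from h import *
from workcell import telemetry
def pr(n,p):
    P=imaging.camera_params(n);T=P["pose"];q=T[:3,:3].T@(np.array(p)-T[:3,3]);q=P["camera_matrix"]@(q*[1,-1,-1]);return (q[:2]/q[2]).round(1)
t=telemetry.get_state()["tcp_pos"]
for z in(.114,.122,.13,.14,.15): print(z,"wrist",pr("wrist",[t[0],t[1],z]),"scene",pr("scene",[t[0],t[1],z]),"head@z wrist",pr("wrist",[.6005,.1515,z]))
print(imaging.camera_params("wrist")["pose"].round(4))
for z in(.1,.112,.122): print(z,[ray("wrist",*q,z).round(4)[:2].tolist() for q in((269,203.5),(351.5,176),(372.5,254.5))])
E
```

```text
0.114 wrist [320.8 229.7] scene [444.7 208.4] head@z wrist [321.8 228.2]
0.122 wrist [320.9 235.1] scene [445.5 206.3] head@z wrist [321.9 233.6]
0.13 wrist [320.9 241. ] scene [446.3 204.2] head@z wrist [322.  239.5]
0.14 wrist [321.  249.1] scene [447.3 201.5] head@z wrist [322.1 247.5]
0.15 wrist [321.1 258.2] scene [448.3 198.7] head@z wrist [322.3 256.5]
[[ 2.681e-01 -9.192e-01 -2.883e-01  5.269e-01]
 [ 9.634e-01  2.557e-01  8.060e-02  1.706e-01]
 [-4.000e-04 -2.993e-01  9.541e-01  2.959e-01]
 [ 0.000e+00  0.000e+00  0.000e+00  1.000e+00]]
0.1 [[0.5812, 0.1226], [0.5779, 0.1767], [0.6332, 0.1773]]
0.112 [[0.5779, 0.1255], [0.5747, 0.1763], [0.6266, 0.1769]]
0.122 [[0.5751, 0.128], [0.5721, 0.176], [0.6212, 0.1765]]
```

```bash
python3 - <<'E'
from workcell import imaging
import cv2
b=imaging.read_camera("scene")[175:250,410:500]
cv2.imwrite("pics/s3.png",cv2.resize(b,None,fx=7,fy=7,interpolation=cv2.INTER_CUBIC)[:,:,::-1])
E
```

```text
(no output)
```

View pics/s3.png

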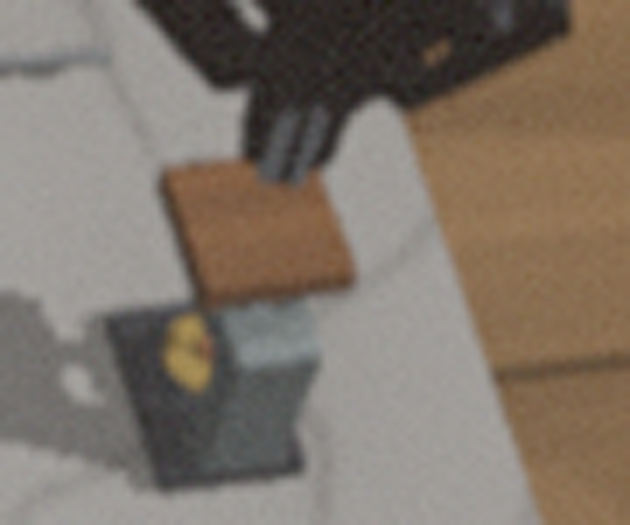

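```bash
python3 - <<'E'
from h import *
for z in np.arange(.114,.16,.006): print(round(z,3),ray("wrist",320,245,z).round(4)[:2],ray("scene",451,200.7,z).round(4)[:2])
E
```

```text
0.114 [0.6108 0.1475] [0.5827 0.1706]
0.12 [0.608  0.1483] [0.5868 0.168 ]
0.126 [0.6053 0.1491] [0.5909 0.1654]
0.132 [0.6025 0.1498] [0.5949 0.1627]
0.138 [0.5997 0.1506] [0.599  0.1601]
0.144 [0.597  0.1513] [0.6031 0.1575]
0.15 [0.5942 0.1521] [0.6072 0.1548]
0.156 [0.5914 0.1529] [0.6113 0.1522]
```

```bash
python3 - <<'E'
from h import *
import cv2
from workcell import telemetry
from scipy.spatial.transform import Rotation as R
s=telemetry.get_state();t=s["tcp_pos"];M=R.from_quat(np.roll(s["orientation"],-1)).as_matrix()
P=imaging.camera_params("scene");T=P["pose"]
def pr(p):
    q=T[:3,:3].T@(np.array(p)-T[:3,3]);q=P["camera_matrix"]@(q*[1,-1,-1]);return q[:2]/q[2]
x0,y0,x1,y1,f=370,60,520,235,3.3
im=imaging.read_camera("scene")[y0:y1,x0:x1,::-1]
im=cv2.resize(im,None,fx=f,fy=f,interpolation=cv2.INTER_CUBIC);im=cv2.convertScaleAbs(im,alpha=1.7,beta=15);raw=im.copy()
def d(o,a,b,z,col):
    pts=[((pr(t+M@np.array([i*a,j*b,z]))-[x0,y0])*f).astype(int) for i,j in((1,1),(1,-1),(-1,-1),(-1,1))]
    cv2.polylines(o,[np.array(pts)],True,col,1)
for k,col in((0,(0,0,255)),(-.043,(0,255,0))):
    d(im,.011,.011,k,col);d(im,.038,.0425,k-.073,col)
cv2.imwrite("pics/ov.png",cv2.resize(np.hstack([raw[:, :400],im[:,:400]]),(800,577)))
E
```

```text
(no output)
```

View pics/ov.png

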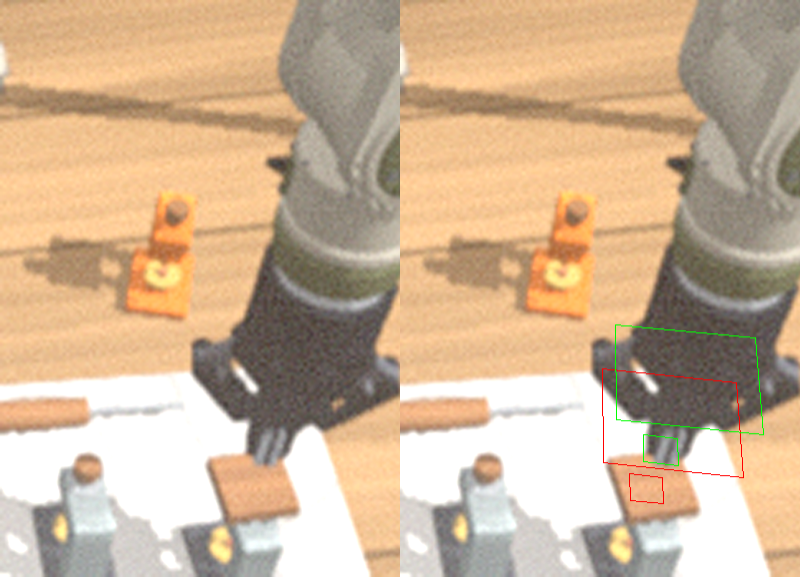

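The tips (scene about (451,201), wrist (320,245)) and the gripper body both fit a tool about 40 mm higher than the reported TCP. The head is untouched at its original pixels, and the horizontal alignment is right. I can't rely on the reported z, so I'll descend watching the force.

Emit:
step_arm(
  moves=[
    [[0,0,4],[0,0,0],0],
    [[0,0,8],[0,0,0],0],
    [[0,0,12],[0,0,0],0],
    [[0,0,15],[0,0,0],0],
    [[0,0,17],[0,0,0],0],
    [[0,0,18],[0,0,0],0],
    [[0,0,18],[0,0,0],0],
  ],
)

```text
clock: 5.17
tcp_pos: [0.601, 0.1507, 0.0956]
orientation: [-0.0, 0.135, 0.991, -0.0]
wrist_force: [-0.4, 0.6, 0.1]
finger_gap: 0.0003
grip_force: 0.0
```

```bash
python3 - <<'E'
from workcell import telemetry, imaging
import cv2,numpy as np
for i in range(4):
    a=imaging.read_camera("wrist");s=telemetry.get_state();print(s["wrist_force"].round(2),s["tcp_pos"].round(4),s["ft_torque"].round(3))
b=imaging.read_camera("scene")[175:250,410:500]
cv2.imwrite("pics/s4.png",np.hstack([cv2.resize(a[120:300,200:440],(400,300)),cv2.resize(b,(360,300),interpolation=cv2.INTER_CUBIC)])[:,:,::-1])
E
```

```text
[ 0.54 -0.35  0.37] [0.6012 0.1507 0.096 ] [-0.02   0.017 -0.014]
[-0.15  0.29  1.19] [0.6013 0.1507 0.0962] [-0.012 -0.001  0.029]
[-0.6   0.48 -0.98] [0.6014 0.1508 0.0963] [ 0.006 -0.009  0.024]
[-0.58 -1.   -0.16] [0.6014 0.1507 0.0963] [ 0.012 -0.031 -0.017]
```

View pics/s4.png

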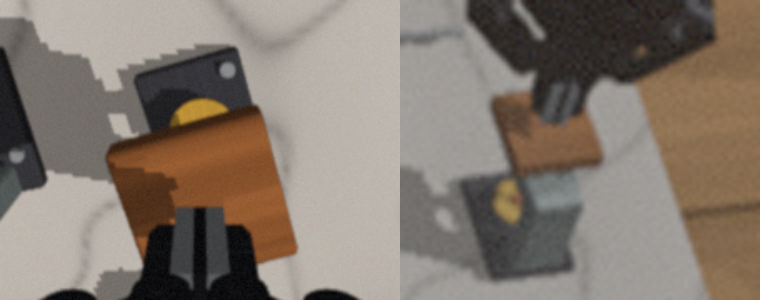

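The view shows the head still up at about (545,130) in the right panel and the finger shadow closing in on it. The tip is centred in y. I'll continue in small steps.

Emit:
step_arm(
  moves=[
    [[0,0,2],[0,0,0],0],
    [[0,0,4],[0,0,0],0],
    [[0,0,6],[0,0,0],0],
    [[0,0,8],[0,0,0],0],
    [[0,0,8],[0,0,0],0],
  ],
)

```text
clock: 5.83
tcp_pos: [0.6008, 0.1507, 0.0874]
orientation: [-0.0, 0.135, 0.991, -0.0]
wrist_force: [0.5, -0.8, -1.0]
finger_gap: -0.0
grip_force: 0.0
```

Emit:
step_arm(
  moves=[
    [[0,0,1],[0,0,0],0],
    [[0,0,2],[0,0,0],0],
    [[0,0,3],[0,0,0],0],
    [[0,0,3],[0,0,0],0],
  ],
)

```text
clock: 6.17
tcp_pos: [0.6011, 0.1507, 0.0849]
orientation: [-0.0, 0.135, 0.991, 0.0]
wrist_force: [-0.0, -0.7, -0.4]
finger_gap: -0.0
grip_force: 0.0
```

Emit:
step_arm(
  moves=[
    [[0,0,1],[0,0,0],0],
    [[0,0,2],[0,0,0],0],
    [[0,0,3],[0,0,0],0],
    [[0,0,3],[0,0,0],0],
  ],
)

```text
clock: 6.5
tcp_pos: [0.6014, 0.1507, 0.0822]
orientation: [0.0, 0.135, 0.991, 0.0]
wrist_force: [-0.4, 0.2, 2.5]
finger_gap: 0.0
grip_force: 1.1
```

Contact at a reported z of about 0.083.

Emit:
step_arm(
  moves=[
    [[0,0,1],[0,0,0],0],
    [[0,0,2],[0,0,0],0],
    [[0,0,3],[0,0,0],0],
    [[0,0,3],[0,0,0],0],
  ],
)

```text
clock: 6.83
tcp_pos: [0.6014, 0.1507, 0.0792]
orientation: [0.0, 0.135, 0.991, 0.0]
wrist_force: [-1.8, 0.4, 3.6]
finger_gap: 0.0002
grip_force: 1.7
```

Emit:
step_arm(
  moves=[
    [[0,0,1],[0,0,0],0],
    [[0,0,2],[0,0,0],0],
    [[0,0,3],[0,0,0],0],
    [[0,0,3],[0,0,0],0],
  ],
)

```text
clock: 7.17
tcp_pos: [0.6014, 0.1507, 0.0761]
orientation: [0.0, 0.135, 0.991, 0.0]
wrist_force: [-0.4, 0.3, 4.6]
finger_gap: 0.0002
grip_force: 2.4
```

Emit:
step_arm(
  moves=[
    [[0,0,0.5],[0,0,0],0],
    [[0,0,1],[0,0,0],0],
    [[0,0,1],[0,0,0],0],
  ],
)

```text
clock: 7.42
tcp_pos: [0.6014, 0.1507, 0.0752]
orientation: [0.0, 0.135, 0.991, 0.0]
wrist_force: [-0.7, 0.7, 5.5]
finger_gap: -0.0001
grip_force: 2.5
```

Emit:
step_arm(
  moves=[
    [[0,0,0.5],[0,0,0],0],
    [[0,0,1],[0,0,0],0],
    [[0,0,1],[0,0,0],0],
  ],
)

```text
clock: 7.67
tcp_pos: [0.6014, 0.1507, 0.0742]
orientation: [0.0, 0.135, 0.991, 0.0]
wrist_force: [-1.7, 0.1, 5.6]
finger_gap: -0.0001
grip_force: 2.7
```

Emit:
step_arm(
  moves=[
    [[0,0,0.5],[0,0,0],0],
    [[0,0,1],[0,0,0],0],
    [[0,0,1],[0,0,0],0],
  ],
)

```text
clock: 7.92
tcp_pos: [0.6014, 0.1507, 0.0733]
orientation: [0.0, 0.135, 0.991, 0.0]
wrist_force: [-0.7, -0.5, 6.3]
finger_gap: 0.0004
grip_force: 2.9
```

Emit:
step_arm(
  moves=[
    [[0,0,0.5],[0,0,0],0],
    [[0,0,0.5],[0,0,0],0],
  ],
)

```text
clock: 8.08
tcp_pos: [0.6014, 0.1507, 0.0729]
orientation: [0.0, 0.135, 0.991, 0.0]
wrist_force: [-1.0, 0.2, 5.7]
finger_gap: 0.0003
grip_force: 3.0
```

Emit:
step_arm(
  moves=[
    [[0,0,0.3],[0,0,0],0],
    [[0,0,0.5],[0,0,0],0],
    [[0,0,0.5],[0,0,0],0],
  ],
)

```text
clock: 8.33
tcp_pos: [0.6014, 0.1507, 0.0729]
orientation: [0.0, 0.135, 0.991, 0.0]
wrist_force: [-2.3, -0.8, 8.2]
finger_gap: -0.0001
grip_force: 4.1
```

Bottomed: z has stopped and the force has jumped to 8 N. Now holding.

Emit:
step_arm(
  moves=[
    [[0,0,0],[0,0,0],0],
    [[0,0,0],[0,0,0],0],
    [[0,0,0],[0,0,0],0],
    [[0,0,0],[0,0,0],0],
    [[0,0,0],[0,0,0],0],
    [[0,0,0],[0,0,0],0],
    [[0,0,0],[0,0,0],0],
    [[0,0,0],[0,0,0],0],
  ],
)

```text
clock: 9.0
tcp_pos: [0.6014, 0.1507, 0.0728]
orientation: [0.0, 0.135, 0.991, 0.0]
wrist_force: [-1.3, 0.1, 8.3]
finger_gap: 0.0003
grip_force: 4.1
```

Emit:
step_arm(
  moves=[
    [[0,0,0],[0,0,0],0],
    [[0,0,0],[0,0,0],0],
    [[0,0,0],[0,0,0],0],
    [[0,0,0],[0,0,0],0],
    [[0,0,0],[0,0,0],0],
    [[0,0,0],[0,0,0],0],
    [[0,0,0],[0,0,0],0],
    [[0,0,0],[0,0,0],0],
  ],
)

```text
clock: 9.67
tcp_pos: [0.6014, 0.1507, 0.0729]
orientation: [0.0, 0.135, 0.991, 0.0]
wrist_force: [-2.8, -0.6, 8.1]
finger_gap: 0.0004
grip_force: 4.1
```

Emit:
step_arm(
  moves=[
    [[0,0,-2],[0,0,0],0],
    [[0,0,-4],[0,0,0],0],
    [[0,0,-6],[0,0,0],0],
    [[0,0,-8],[0,0,0],0],
    [[0,0,-10],[0,0,0],0],
    [[0,0,-12],[0,0,0],0],
    [[0,0,-15],[0,0,0],0],
    [[0,0,-18],[0,0,0],0],
  ],
)

```text
clock: 10.33
tcp_pos: [0.6007, 0.1506, 0.0896]
orientation: [-0.001, 0.135, 0.991, -0.0]
wrist_force: [0.4, -0.0, 0.4]
finger_gap: 0.0001
grip_force: 0.0
```

Emit:
step_arm(
  moves=[
    [[0,0,-8],[0,0,0],0],
    [[0,0,-20],[0,0,0],0],
    [[0,0,-35],[0,0,0],0],
    [[0,0,-50],[0,0,0],0],
    [[0,0,-60],[0,0,0],0],
    [[0,0,-67],[0,0,0],0],
    [[0,0,-70],[0,0,0],0],
    [[0,0,-70],[0,0,0],0],
  ],
)

```text
clock: 11.0
tcp_pos: [0.6016, 0.1508, 0.1608]
orientation: [0.001, 0.135, 0.991, 0.0]
wrist_force: [-0.0, -0.7, 0.1]
finger_gap: 0.0003
grip_force: 0.0
```

```bash
python3 - <<'E'
from workcell import telemetry, imaging
import cv2
b=imaging.read_camera("scene")[150:320,220:510]
cv2.imwrite("pics/end.png",cv2.resize(b,None,fx=2.7,fy=2.7,interpolation=cv2.INTER_CUBIC)[:,:,::-1]);s=telemetry.get_state();print(s["tcp_pos"],s["wrist_force"],s["clock"])
E
```

```text
[0.6011933  0.15069432 0.15996591] [ 0.32402403 -0.7518005   0.30403952] 11.05
```

View pics/end.png

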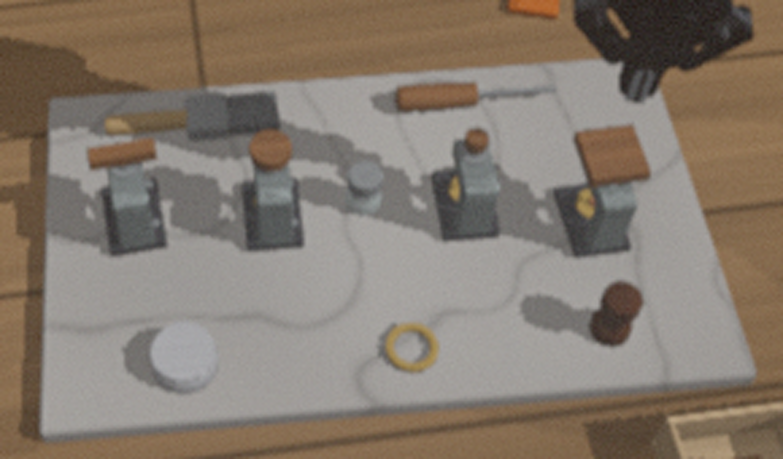

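The picture shows the square head back up at about (612,155), all four setters upright and in place, and the fingers clear.

```bash
python3 -c "
from workcell import env
print(env.hand_in())"
```

```text
the job is handed in; nothing more can be done
None
```

I pressed the square head down until it bottomed (about 8 N), held it there for over 1.3 s, let it spring back and withdrew clear of the bench; the last picture shows nothing else moved, and the job is handed in at about 11 s, with no verdict returned.

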